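# Find the warped lid on the surface plate and pack the flat one

## Task

Of the two cast lids lying on the granite surface plate, one is flat and the other has one corner that stands off the plate. Press lightly with a fingertip on the corners of the lids until you have rocked the warped one, holding its high corner down on the granite for a moment; then lay the flat lid all the way down in the empty recess of the foam in the carrying case. Leave the warped lid lying on the surface plate, force nothing, and do not disturb the square, the bottle or the tin.

Things in the scene. Friction and masses are not known exactly. Their poses are not given: they have to be found in the camera images.
- plate: dark granite surface plate, 250 (x) x 400 (y) x 50 mm tall, fixed on the table, hard and unyielding; origin at the centre of its underside, so its level top is 50 mm above the origin. A lid pressed on it takes a few newtons, 25 N at the very most, so the last millimetres need a slow fingertip
- lid_a: cast aluminium lid lying rim down on the plate, 100 (x) x 62 (y) x 14 mm tall, about 0.2 kg: flat 4 mm top on a 5 mm wide rim, plain vertical sides; origin at the centre of its underside, z up. It and lid_b look alike; either may be the flat one, which lies firm wherever it is pressed
- lid_b: the other lid, same frame. The warped lid, whichever it is, also lies level: on three corners, the rim under the fourth (any) 3 mm off the granite. Pressed on top near that corner it yields to under 1 N, tips about 0.06 rad until the corner is on the granite (9 mm in from both edges the top sinks 2 mm), and falls back when let go; its other corners are firm
- recess (a point): centre of the floor of the empty recess in the case's foam; axes as the case's, x along the recess, z up. Recess 105 (x) x 67 (y) x 12 mm deep: a lid in it stands 2 mm proud, either way round. In the middle of both long sides a finger scoop of the same depth, 42 mm wide (x), reaches 30 mm beyond the recess (y)
- case: black hard case fixed on the table, 340 (x) x 290 (y) mm, rim 110 mm high; origin at the centre of its underside; foam top at z = 100 mm; recess centre at x = -75, y = -55, floor z = 88 mm. Tins and jar lids in the rest of the foam stand up to 8 mm proud. The case's lid stands open along the +y side, leaning out, up to 400 mm high
- square: bystander: small steel try square lying on the table, stock 75 mm along y and 16 mm tall, blade 100 mm along x; origin under the stock's centre
- bottle: bystander: blue plastic bottle standing on the table, 66 mm diameter, 110 mm tall; origin under its centre
- tin: bystander: round brass-coloured tin standing on the table, 66 mm diameter, 34 mm tall; origin under its centre
Mind the look-alikes: they are no part of the job. What is shaped like the lid_a but pink, purple or turquoise is not meant.

How it is judged:
On the way, in this order (a step that is already met when the one before it is completed fails the run):
1. a fingertip holds the warped lid's high corner down on the granite (the lid tips by more than 0.04 rad on the plate) for 0.15 s (angle between lid_b's own z axis and vertical between 0.04 and 0.09 rad and z of lid_b in the frame of plate below 0.053 m and contact force between lid_b and plate above 0.5 N and contact force between the fingers and lid_b above 0.3 N), for 0.15 s.
2. after that, the flat lid is lifted clear of the plate (z of lid_a in the frame of plate above 0.07 m and contact force between the fingers and lid_a above 0.3 N), for 0.1 s.
At the end, for the whole second after the job is handed in: the flat lid lies in the foam recess, its underside within 2 mm of the recess floor, level within 0.03 rad, centred within 6 mm and at rest; the warped lid lies rim down on the surface plate, at rest; both are released (horizontal distance between lid_a and recess below 0.006 m and z of lid_a in the frame of recess below 0.002 m and angle between lid_a's own z axis and vertical below 0.03 rad and linear speed of each of lid_a, lid_b below 0.01 m/s and x of lid_b in the frame of plate between -0.11 and 0.11 m and y of lid_b in the frame of plate between -0.185 and 0.185 m and z of lid_b in the frame of plate between 0.047 and 0.053 m and angle between lid_b's own z axis and vertical below 0.1 rad); the robot touches nothing.
It fails at once if a lid is pressed on the surface plate with more than 25 N (contact force between any of lid_a, lid_b and plate above 25 N).
It fails at once if a lid is forced or dropped into the case with more than 25 N (contact force between any of lid_a, lid_b and case above 25 N).
It fails at once if the square, the bottle or the tin is moved by more than 15 mm (distance of any of square, bottle, tin from where it was at the start of the episode above 0.015 m).
It also fails if it takes over 72 s, if anything falls off the work surface, if the arm or the gripper's body presses on something with over 40 N, if the wrist force passes 120 N, or if a joint passes its speed limit or range.

## Robot

A 6-joint arm with a two-finger parallel gripper is mounted at the origin on the work surface. World frame = base frame: x ahead of the robot, y to its left, z up, the work surface at z = 0. Lengths are in m, angles in rad, forces in N, time in s.
With the tool pointing down it reaches from about 0.425 to 0.95 m from the base axis. Payload 3.5 kg.
Tool frame: the origin (TCP) lies between the finger pads; the fingertips stand 25 mm ahead of it and the grasp point (between the pads) lies 6 mm ahead of it (ctrl.finger_overhang is the distance from the TCP to the fingertips, in m); x points along the fingers, y is the direction in which the jaws open and shut, and the axes are right-handed (so a half turn about x gives the same grasp; the last joint's range is limited). The gripper opens to 85 mm and grips with 20 to 120 N. Pads are 22 mm wide; open, the fingers measure 114 mm over their backs; the gripper's body (76 mm by 85 mm) begins 54 mm behind the grasp point. The pads swing forward as they close: fully open they stand 13 mm farther back than shut.
Start: joints at [-0.15, 0.286, 1.577, -0, 1.279, -0.15], TCP at [0.675, 0, 0.256] pointing down, gripper open.
Joint ranges: [-2.77, 2.77], [-0.9, 2.22], [0.21, 2.48], [-1.53, 4.67], [0.24, 2.81], [-2.84, 2.84]. Speed limits (rad/s): [2.79, 2.79, 3.14, 3.14, 3.14, 3.14].

## Interface

Orientations are given as a unit quaternion [x, y, z, w].
In Python, from plant import ctrl gives the robot as it stands.
- The arm moves only by the tool play_rows, never from a script. Its argument "targets" is a list of rows, each an object with "delta_pos": the shift along the world's x, y, z normalised to -1 to 1, where 1 is 1000 mm, a list of three; "delta_rot": the turn, a rotation vector about the world's x, y, z normalised to -1 to 1, where 1 is pi rad, a list of three; "claw": the finger opening in mm, from 0 to 85.4. In form: [{"delta_pos": [tx, ty, tz], "delta_rot": [wx, wy, wz], "claw": claw}, ...]. A call has 1 to 20 rows; each row is the pose to reach, as a shift and turn from the pose measured when the call began, turning the shorter way round; what a row does not reach only later rows make up. A row lasts 1/12 s, in which the tool goes at most 41.7 mm and 7.16 degrees, less where a joint would pass 70% of its speed; a pose out of reach is approached as far as the arm can. A call with a number of a shift or a turn outside -1 to 1 is refused whole. A call with a gripper value outside its range is refused whole. The fingers move at their own pace and stop on an object; "newtons" is the grip in N (left out, the last holds). Time passes only in rows, so rows that repeat a pose let the fingers close. It gives the time, the measured TCP pose, the force and the opening at its end, in the units of the state.
- ctrl.get_state(): the state, without advancing time (a new reading comes with each control period).
- ctrl.read_camera(name): name is "scene" or "side" or "wrist"; returns the picture (480x640x3 uint8, blue, green, red); there is no depth.
- ctrl.calibration(name): a dict with "fx", "fy", "cx", "cy" (pixels), "camera_from_world" (4x4, takes a point from world to camera coordinates). Camera axes: x right, y down, z forward; pixel columns grow to the right and rows downward; lengths in m; the calibration is good to about 2 mm. A picture is of the moment at which its call begins: read the wrist's pose just before it. calibration takes no time and is no camera call; for the wrist camera it gives the pose at the moment of the call.
- ctrl.sign_off(): hands the job in, once; it reports no verdict.
The state is a dict: "time": time; "qpos": joint angles; "dq": joint speeds; "joint_efforts": joint torques, N m; "eef_pos": TCP position; "tcp_rot": TCP orientation; "contact_force": force on the tool from outside, world axes, zero at the start; "wrist_torque": the same for the moment, N m; "opening": opening from 0.0 (shut) to 1.0 (fully open).
Only numpy, scipy, OpenCV 4.12 (cv2) and the standard library are available. Lean on these libraries where they do the work, as an engineer would, in place of code of your own. Each camera call takes 0.05 s, during which the arm holds its last target. There are 200 camera calls.

## Working session

There is one attempt and no reset: what is moved stays moved. The work goes in short steps, Python scripts to look and compute and a tool call to move; the robot and the scene stay as the last step left them, time stands still between calls to the robot, and variables do not carry over. Pictures are saved under pics/ and viewed, about 8 in all and at most 12, crops included, and the job is handed in when it is done.

Besides the shell and the picture viewer there is one more tool, called after "Call:" as name(argument=value, ...) on one line, values as JSON. play_rows: Moves the arm, as the interface text tells. Its arguments: {"type":"object","properties":{"targets":{"type":"array"},"newtons":{"type":"number"}},"required":["targets"]}

```bash
mkdir -p pics; ls; cat > h.py <<'E'
from plant import ctrl
import numpy as np, cv2
def snap(n,f):
    c=ctrl.calibration(n); im=ctrl.read_camera(n); cv2.imwrite('pics/'+f,im); np.save('pics/'+f+'.npy',c['camera_from_world']); return im,c
def ray(c,uv,z):
    T=np.array(c['camera_from_world']);R=T[:3,:3];o=-R.T@T[:3,3]
    uv=np.atleast_2d(uv).astype(float)
    d=np.c_[(uv[:,0]-c['cx'])/c['fx'],(uv[:,1]-c['cy'])/c['fy'],np.ones(len(uv))]@R
    return o+d*((z-o[2])/d[:,2])[:,None]
def proj(c,P):
    T=np.array(c['camera_from_world']);p=np.atleast_2d(P)@T[:3,:3].T+T[:3,3]
    return np.c_[c['fx']*p[:,0]/p[:,2]+c['cx'],c['fy']*p[:,1]/p[:,2]+c['cy']]
E
python3 - <<'E'
from h import *
for n in('scene','side'):
    im,c=snap(n,n+'0.png'); T=np.array(c['camera_from_world']); print(n,c['fx'],-T[:3,:3].T@T[:3,3],T[2,:3])
s=ctrl.get_state();print(s)
E
```

```text
pics
scene 589.9460515462663 [1.04841348 0.63548783 1.10627961] [-0.38735867 -0.50383979 -0.7720743 ]
side 615.2877252146143 [-0.04928841 -0.64260551  0.89836295] [ 0.50301583  0.52206357 -0.68878495]
{'time': 0.1, 'qpos': array([-1.49993163e-01,  2.87140276e-01,  1.57801955e+00,  3.07154413e-05,
        1.27862875e+00, -1.49988089e-01]), 'dq': array([-8.90567985e-05, -2.68910061e-03, -1.75685459e-03,  1.17718654e-03,
        1.27938952e-03, -2.59945454e-03]), 'joint_efforts': array([ 1.14915063e-03, -4.07295120e+01, -2.93698221e+01, -1.06323112e-04,
        3.42678482e-03, -4.41654265e-06]), 'eef_pos': array([6.74459264e-01, 1.22601092e-04, 2.55049295e-01]), 'tcp_rot': array([ 0.49955077,  0.50062723, -0.5004556 ,  0.49936519]), 'contact_force': array([-0.12783008, -0.40019546, -0.15980771]), 'wrist_torque': array([-0.02053589, -0.0435155 ,  0.04503992]), 'opening': 1.0028086858334175}
```

View pics/scene0.png

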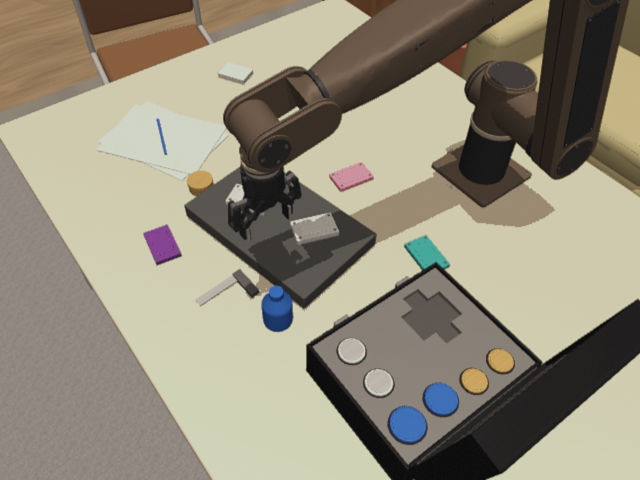

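View pics/side0.png

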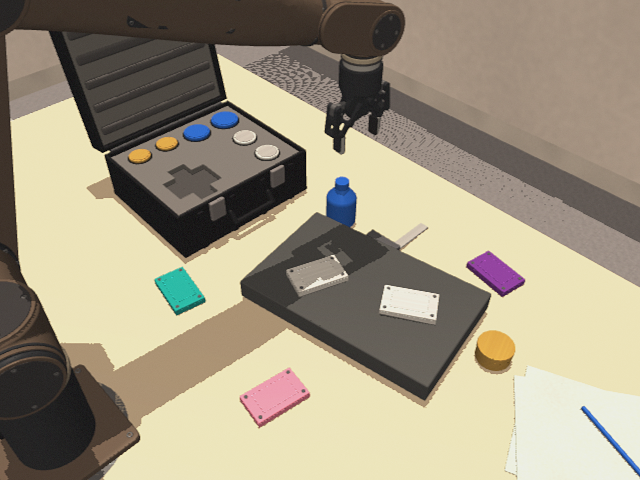

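Candidates: side view has grey/white lids at (317,275) and (410,304), both on the granite. The pink (275,397), turquoise (180,290) and purple (495,272) ones, and the white one far off on the table (scene 235,73), are look-alikes. I'll measure the two on the granite and the recess.

```bash
python3 - <<'E'
from h import *
im=cv2.imread('pics/side0.png'); c=ctrl.calibration('side')
pl=np.array([[320,213],[490,296],[425,392],[241,287]])
print('plate',ray(c,pl,0.05).round(3).tolist())
print('lids',ray(c,[[317,274],[410,302]],.064).round(3).tolist())
g=cv2.cvtColor(im,cv2.COLOR_BGR2GRAY); m=np.zeros_like(g); cv2.fillPoly(m,[np.int32(pl*0.9+pl.mean(0)*.1)],255)
m=cv2.morphologyEx(((g>85)&(m>0)).astype(np.uint8)*255,cv2.MORPH_OPEN,np.ones((3,3)))
for k in cv2.findContours(m,0,2)[0]:
    if cv2.contourArea(k)<300: continue
    w=ray(c,k[:,0],.064)[:,:2]; r=cv2.minAreaRect((w*1000).astype(np.float32)); print(cv2.boundingRect(k),r)
print('recess floor-ish corners', ray(c,[[192,182]],.1).round(3))
cc=ctrl.calibration('scene'); print('recess scene',ray(cc,[[432,316]],.095).round(3))
# case rim outer corners scene
print('case rim side',ray(c,[[108,160],[186,222],[305,152],[228,105]],.11).round(3).tolist())
print('case rim scene',ray(cc,[[309,346],[437,267],[540,362]],.11).round(3).tolist())
print('tin',ray(c,[[495,345]],.034).round(3),'bottle',ray(c,[[342,183]],.11).round(3),'square',ray(c,[[383,240],[425,226]],.016).round(3))
a=cv2.resize(im[235:345,265:465],None,fx=4,fy=4,interpolation=2);cv2.imwrite('pics/crop1.png',a)
E
```

```text
plate [[0.639, 0.06, 0.05], [0.703, -0.323, 0.05], [0.457, -0.369, 0.05], [0.387, 0.01, 0.05]]
lids [[0.503, -0.073, 0.064], [0.575, -0.237, 0.064]]
(286, 246, 191, 136) ((537.26708984375, -176.42320251464844), (225.78302001953125, 323.15838623046875), 10.52574634552002)
recess floor-ish corners [[0.474 0.276 0.1  ]]
recess scene [[0.475 0.283 0.095]]
case rim side [[0.381, 0.453, 0.11], [0.385, 0.17, 0.11], [0.71, 0.181, 0.11], [0.708, 0.453, 0.11]]
case rim scene [[0.718, 0.197, 0.11], [0.391, 0.208, 0.11], [0.392, 0.481, 0.11]]
tin [[ 0.628 -0.388  0.034]] bottle [[0.69  0.047 0.11 ]] square [[ 0.702 -0.065  0.016]
 [ 0.8   -0.098  0.016]]
```

View pics/crop1.png

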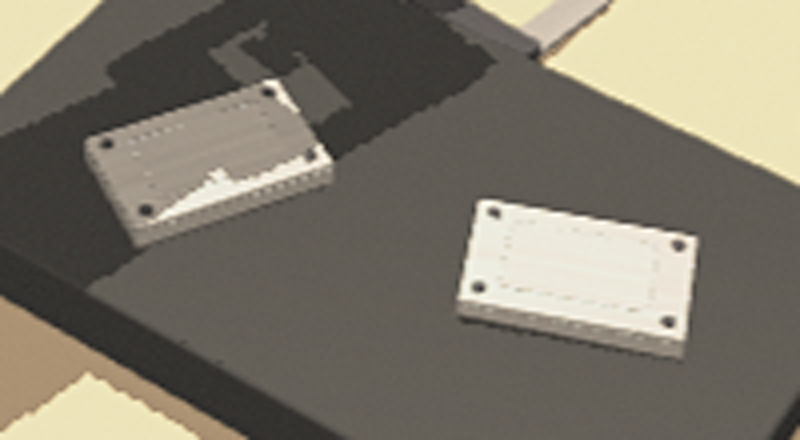

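The crop confirms two alike aluminium lids on the granite. Corner holes in crop pixels are left (107,144), (268,92), (310,156), (146,210) and right (494,212), (678,245), (668,321), (478,287).

```bash
python3 - <<'E'
from h import *
c=ctrl.calibration('side')
for H in ([[107,144],[268,92],[310,156],[146,210]],[[494,212],[678,245],[668,321],[478,287]]):
    uv=np.array(H)/4+[264.6,234.6]; w=ray(c,uv,.064)[:,:2]; print((w*1000).round(),w.mean(0).round(4),cv2.minAreaRect((w*1000).astype(np.float32)))
s=ctrl.get_state();from scipy.spatial.transform import Rotation as R
print(R.from_quat(s['tcp_rot']).as_matrix().round(3))
cw=ctrl.calibration('wrist');T=np.array(cw['camera_from_world']);print(cw['fx'],-T[:3,:3].T@T[:3,3],T[:3,:3].round(2),s['eef_pos'])
E
```

```text
[[ 474.  -33.]
 [ 553.  -61.]
 [ 537. -105.]
 [ 459.  -77.]] [ 0.5056 -0.0688] ((505.6692199707031, -68.93553161621094), (46.32699966430664, 83.79950714111328), 70.66871643066406)
[[ 573. -187.]
 [ 618. -258.]
 [ 579. -283.]
 [ 534. -212.]] [ 0.5759 -0.2351] ((575.8594360351562, -235.23208618164062), (46.22135925292969, 83.99995422363281), 32.51231384277344)
[[-0.002  1.    -0.   ]
 [ 0.    -0.    -1.   ]
 [-1.    -0.002 -0.   ]]
416.975956831239 [0.67669239 0.07009509 0.37198831] [[ 1.   -0.   -0.  ]
 [ 0.   -0.96  0.28]
 [-0.   -0.28 -0.96]] [6.74459264e-01 1.22601092e-04 2.55049295e-01]
```

Call:
play_rows(targets=[{"delta_pos": [-0.05,-0.07,0],"delta_rot": [0,0,0],"claw": 0},{"delta_pos": [-0.146,-0.211,-0.05],"delta_rot": [0,0,0],"claw": 0},{"delta_pos": [-0.146,-0.211,-0.1],"delta_rot": [0,0,0],"claw": 0},{"delta_pos": [-0.146,-0.211,-0.13],"delta_rot": [0,0,0],"claw": 0},{"delta_pos": [-0.146,-0.211,-0.13],"delta_rot": [0,0,0],"claw": 0},{"delta_pos": [-0.146,-0.211,-0.13],"delta_rot": [0,0,0],"claw": 0},{"delta_pos": [-0.146,-0.211,-0.13],"delta_rot": [0,0,0],"claw": 0},{"delta_pos": [-0.146,-0.211,-0.13],"delta_rot": [0,0,0],"claw": 0},{"delta_pos": [-0.146,-0.211,-0.13],"delta_rot": [0,0,0],"claw": 0},{"delta_pos": [-0.146,-0.211,-0.13],"delta_rot": [0,0,0],"claw": 0}], newtons=30)

```text
time: 0.93
eef_pos: [0.5288, -0.2109, 0.1253]
tcp_rot: [-0.5, -0.5, 0.5, -0.499]
contact_force: [0.0, 0.1, -0.8]
opening: 0.003
```

```bash
python3 - <<'E'
from h import *
print(ctrl.finger_overhang, ctrl.get_state()['opening'],ctrl.get_state()['contact_force'],ctrl.get_state()['eef_pos'])
im,c=snap('wrist','w1.png')
print(proj(c,[[.5285,-.2108,.064],[.5759,-.2351,.064],[.5056,-.0688,.064]]))
E
```

```text
0.025 0.0033292921583011584 [ 0.01316684  0.1401556  -0.78175934] [ 0.52877798 -0.21088073  0.12529091]
[[318.72792389 275.19206016]
 [419.16977731 323.21279802]
 [254.05021518 -90.4244529 ]]
```

View pics/w1.png

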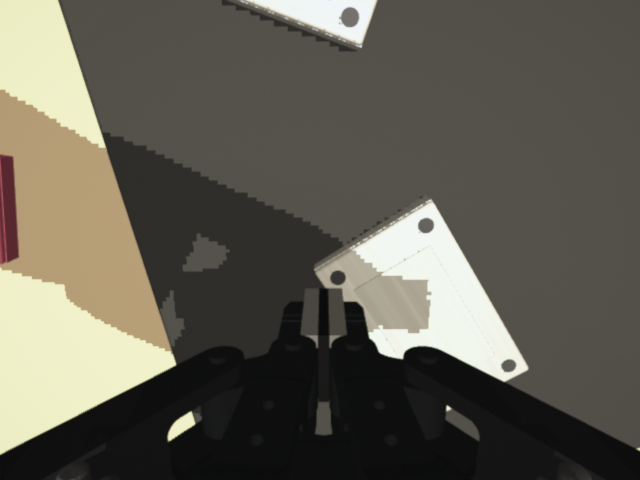

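The wrist view shows lid 2's near corner at (316,268) with its hole at (338,278), which agrees with the prediction of about (319,275). Descending now.

Call:
play_rows(targets=[{"delta_pos": [0,0,-0.015],"delta_rot": [0,0,0],"claw": 0},{"delta_pos": [0,0,-0.028],"delta_rot": [0,0,0],"claw": 0},{"delta_pos": [0,0,-0.031],"delta_rot": [0,0,0],"claw": 0},{"delta_pos": [0,0,-0.033],"delta_rot": [0,0,0],"claw": 0},{"delta_pos": [0,0,-0.033],"delta_rot": [0,0,0],"claw": 0},{"delta_pos": [0,0,-0.033],"delta_rot": [0,0,0],"claw": 0}])

```text
time: 1.48
eef_pos: [0.5301, -0.2105, 0.0936]
tcp_rot: [0.5, 0.5, -0.5, 0.501]
contact_force: [-0.1, -0.4, 0.3]
opening: -0.002
```

Call:
play_rows(targets=[{"delta_pos": [0,0,-0.001],"delta_rot": [0,0,0],"claw": 0},{"delta_pos": [0,0,-0.002],"delta_rot": [0,0,0],"claw": 0},{"delta_pos": [0,0,-0.002],"delta_rot": [0,0,0],"claw": 0}])

```text
time: 1.73
eef_pos: [0.5302, -0.2106, 0.0919]
tcp_rot: [0.5, 0.5, -0.5, 0.501]
contact_force: [0.7, 0.2, -0.0]
opening: -0.003
```

Call:
play_rows(targets=[{"delta_pos": [0,0,-0.001],"delta_rot": [0,0,0],"claw": 0},{"delta_pos": [0,0,-0.002],"delta_rot": [0,0,0],"claw": 0},{"delta_pos": [0,0,-0.002],"delta_rot": [0,0,0],"claw": 0}])

```text
time: 1.98
eef_pos: [0.5301, -0.2106, 0.0897]
tcp_rot: [0.5, 0.5, -0.5, 0.501]
contact_force: [-0.3, 0.4, 0.1]
opening: -0.003
```

Call:
play_rows(targets=[{"delta_pos": [0,0,-0.0005],"delta_rot": [0,0,0],"claw": 0},{"delta_pos": [0,0,-0.001],"delta_rot": [0,0,0],"claw": 0},{"delta_pos": [0,0,-0.001],"delta_rot": [0,0,0],"claw": 0}])

```text
time: 2.23
eef_pos: [0.53, -0.2106, 0.0886]
tcp_rot: [0.5, 0.5, -0.5, 0.5]
contact_force: [-0.2, -0.2, 0.1]
opening: 0.003
```

Call:
play_rows(targets=[{"delta_pos": [0,0,-0.0005],"delta_rot": [0,0,0],"claw": 0},{"delta_pos": [0,0,-0.001],"delta_rot": [0,0,0],"claw": 0},{"delta_pos": [0,0,-0.001],"delta_rot": [0,0,0],"claw": 0}])

```text
time: 2.48
eef_pos: [0.53, -0.2106, 0.0875]
tcp_rot: [0.5, 0.5, -0.5, 0.5]
contact_force: [-0.0, -0.7, 0.4]
opening: 0.002
```

Call:
play_rows(targets=[{"delta_pos": [0,0,-0.0004],"delta_rot": [0,0,0],"claw": 0},{"delta_pos": [0,0,-0.0008],"delta_rot": [0,0,0],"claw": 0},{"delta_pos": [0,0,-0.0008],"delta_rot": [0,0,0],"claw": 0}])

```text
time: 2.73
eef_pos: [0.5299, -0.2107, 0.0869]
tcp_rot: [0.5, 0.5, -0.5, 0.5]
contact_force: [0.2, 0.2, 1.5]
opening: -0.003
```

```bash
python3 - <<'E'
from h import *
print(ctrl.get_state()['contact_force'])
a,c=snap('wrist','w2.png'); b,c2=snap('side','s2.png')
a=a[150:400,250:550]; b=cv2.resize(b[255:345,350:458],(300,250),interpolation=2)
cv2.imwrite('pics/c2.png',np.hstack([a,b]))
E
```

```text
[0.24276651 0.18769376 1.54750165]
```

View pics/c2.png

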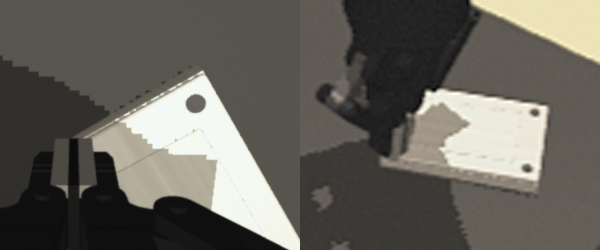

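```bash
cat > holes.py <<'E'
from h import *
def holes(f,pts):
    g=255-cv2.cvtColor(cv2.imread(f),cv2.COLOR_BGR2GRAY).astype(float); r=[]
    for u,v in pts:
        p=g[v-5:v+6,u-5:u+6]; p=np.clip(p-np.median(p)-25,0,None); y,x=np.mgrid[v-5:v+6,u-5:u+6]; r.append((round((p*x).sum()/p.sum(),2),round((p*y).sum()/p.sum(),2)))
    return r
E
python3 - <<'E'
from holes import *
P=[(434,296),(432,315)]
print(holes('pics/side0.png',P),holes('pics/s2.png',P))
E
```

```text
[(np.float64(435.45), np.float64(293.59)), (np.float64(433.46), np.float64(316.88))] [(np.float64(435.9), np.float64(293.91)), (np.float64(433.74), np.float64(316.67))]
```

Call:
play_rows(targets=[{"delta_pos": [0,0,-0.0004],"delta_rot": [0,0,0],"claw": 0},{"delta_pos": [0,0,-0.0004],"delta_rot": [0,0,0],"claw": 0}])

```text
time: 3.0
eef_pos: [0.5299, -0.2107, 0.0867]
tcp_rot: [0.5, 0.5, -0.5, 0.5]
contact_force: [-1.4, 0.7, 3.1]
opening: 0.002
```

Call:
play_rows(targets=[{"delta_pos": [0,0,0.013],"delta_rot": [0,0,0],"claw": 0},{"delta_pos": [0.022,0.0145,0.013],"delta_rot": [0,0,0],"claw": 0},{"delta_pos": [0.044,0.029,0.013],"delta_rot": [0,0,0],"claw": 0},{"delta_pos": [0.044,0.029,0.009],"delta_rot": [0,0,0],"claw": 0},{"delta_pos": [0.044,0.029,0.006],"delta_rot": [0,0,0],"claw": 0},{"delta_pos": [0.044,0.029,0.004],"delta_rot": [0,0,0],"claw": 0},{"delta_pos": [0.044,0.029,0.003],"delta_rot": [0,0,0],"claw": 0},{"delta_pos": [0.044,0.029,0.003],"delta_rot": [0,0,0],"claw": 0}])

```text
time: 3.67
eef_pos: [0.5731, -0.182, 0.0893]
tcp_rot: [-0.5, -0.5, 0.5, -0.5]
contact_force: [-0.2, -0.3, -0.4]
opening: -0.0
```

Call:
play_rows(targets=[{"delta_pos": [0,0,-0.0005],"delta_rot": [0,0,0],"claw": 0},{"delta_pos": [0,0,-0.001],"delta_rot": [0,0,0],"claw": 0},{"delta_pos": [0,0,-0.001],"delta_rot": [0,0,0],"claw": 0}])

```text
time: 3.92
eef_pos: [0.573, -0.1824, 0.0891]
tcp_rot: [-0.5, -0.5, 0.5, -0.5]
contact_force: [-2.6, 0.3, 4.0]
opening: 0.002
```

Call:
play_rows(targets=[{"delta_pos": [0,0,0.011],"delta_rot": [0,0,0],"claw": 0},{"delta_pos": [-0.022,-0.014,0.011],"delta_rot": [0,0,0],"claw": 0},{"delta_pos": [-0.043,-0.028,0.011],"delta_rot": [0,0,0],"claw": 0},{"delta_pos": [-0.043,-0.028,0.007],"delta_rot": [0,0,0],"claw": 0},{"delta_pos": [-0.043,-0.028,0.004],"delta_rot": [0,0,0],"claw": 0},{"delta_pos": [-0.043,-0.028,0.002],"delta_rot": [0,0,0],"claw": 0},{"delta_pos": [-0.043,-0.028,0.001],"delta_rot": [0,0,0],"claw": 0},{"delta_pos": [-0.043,-0.028,0.001],"delta_rot": [0,0,0],"claw": 0}])

```text
time: 4.58
eef_pos: [0.5304, -0.2098, 0.0897]
tcp_rot: [0.499, 0.5, -0.5, 0.5]
contact_force: [-0.2, 0.7, 1.0]
opening: -0.001
```

```bash
python3 - <<'E'
from h import *
print(ctrl.get_state()['eef_pos'],ctrl.get_state()['contact_force']);snap('side','s3.png');snap('wrist','w3.png')
E
```

```text
[ 0.5304064  -0.2098381   0.08968707] [-0.17265397  0.67886424  1.02054601]
```

Call:
play_rows(targets=[{"delta_pos": [0,0,-0.0005],"delta_rot": [0,0,0],"claw": 0},{"delta_pos": [0,0,-0.001],"delta_rot": [0,0,0],"claw": 0},{"delta_pos": [0,0,-0.0015],"delta_rot": [0,0,0],"claw": 0},{"delta_pos": [0,0,-0.002],"delta_rot": [0,0,0],"claw": 0},{"delta_pos": [0,0,-0.002],"delta_rot": [0,0,0],"claw": 0}])

```text
time: 5.1
eef_pos: [0.5305, -0.2099, 0.0879]
tcp_rot: [0.499, 0.5, -0.5, 0.5]
contact_force: [-0.4, -0.3, 0.9]
opening: 0.0
```

Call:
play_rows(targets=[{"delta_pos": [0,0,-0.0005],"delta_rot": [0,0,0],"claw": 0},{"delta_pos": [0,0,-0.001],"delta_rot": [0,0,0],"claw": 0},{"delta_pos": [0,0,-0.001],"delta_rot": [0,0,0],"claw": 0}])

```text
time: 5.35
eef_pos: [0.5304, -0.21, 0.0869]
tcp_rot: [0.499, 0.5, -0.5, 0.5]
contact_force: [-1.0, -0.8, 0.8]
opening: 0.0
```

Call:
play_rows(targets=[{"delta_pos": [0,0,-0.0005],"delta_rot": [0,0,0],"claw": 0},{"delta_pos": [0,0,-0.0006],"delta_rot": [0,0,0],"claw": 0},{"delta_pos": [0,0,-0.0006],"delta_rot": [0,0,0],"claw": 0},{"delta_pos": [0,0,-0.0006],"delta_rot": [0,0,0],"claw": 0},{"delta_pos": [0,0,-0.0006],"delta_rot": [0,0,0],"claw": 0}])

```text
time: 5.77
eef_pos: [0.5304, -0.21, 0.0867]
tcp_rot: [0.499, 0.5, -0.5, 0.5]
contact_force: [-1.9, 1.4, 5.2]
opening: 0.001
```

```bash
python3 - <<'E'
from h import *
print(ctrl.get_state()['eef_pos'],ctrl.get_state()['contact_force']);snap('side','s4.png');snap('wrist','w4.png')
g=lambda f,s:np.float32(cv2.cvtColor(cv2.imread(f),cv2.COLOR_BGR2GRAY)[s])
C=(slice(285,303),slice(422,446));D=(slice(308,328),slice(420,444)); L=(slice(255,300),slice(285,345))
for s in(C,D,L):
    h=g('pics/s3.png',s).shape[::-1]
    print('side',cv2.phaseCorrelate(g('pics/s3.png',s),g('pics/s4.png',s),cv2.createHanningWindow(h,cv2.CV_32F)))
a=cv2.imread('pics/w3.png')[150:450,250:640];b=cv2.imread('pics/w4.png')[150:450,250:640]
cv2.imwrite('pics/c4.png',np.hstack([a,b]))
E
```

```text
[ 0.5304184  -0.20998163  0.08669117] [-1.92316829  1.38863781  5.20994711]
side ((0.008536691084810144, -0.40024376069310463), 0.9572169802806996)
side ((-0.5237505687788904, 0.25688270311041705), 1.1399606158336004)
side ((0.016235066575312374, 0.4826636687082626), 1.006927582246286)
```

View pics/c4.png

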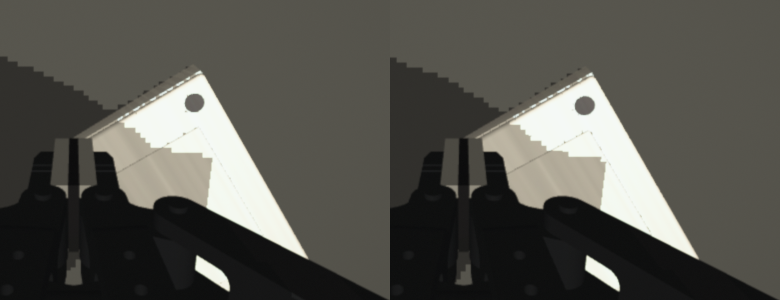

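Force stayed near 1 N while the tip sank from 0.0891 to 0.0869, then rose steeply to 5 N. The neighbouring corner was firm at 0.0891. Relative to the other lid, the opposite corner rose about 0.9 px. Lid 2 is the warped one, it has been rocked and held, and lid 1 is therefore the flat one. Next I go above lid 1.

Call:
play_rows(targets=[{"delta_pos": [0,0,0.03],"delta_rot": [0,0,0],"claw": 0},{"delta_pos": [-0.01,0.03,0.063],"delta_rot": [0,0,0.04],"claw": 85},{"delta_pos": [-0.025,0.141,0.073],"delta_rot": [0,0,0.392],"claw": 85},{"delta_pos": [-0.025,0.141,0.073],"delta_rot": [0,0,0.392],"claw": 85},{"delta_pos": [-0.025,0.141,0.073],"delta_rot": [0,0,0.392],"claw": 85},{"delta_pos": [-0.025,0.141,0.073],"delta_rot": [0,0,0.392],"claw": 85},{"delta_pos": [-0.025,0.141,0.073],"delta_rot": [0,0,0.392],"claw": 85},{"delta_pos": [-0.025,0.141,0.073],"delta_rot": [0,0,0.392],"claw": 85},{"delta_pos": [-0.025,0.141,0.073],"delta_rot": [0,0,0.392],"claw": 85},{"delta_pos": [-0.025,0.141,0.073],"delta_rot": [0,0,0.392],"claw": 85},{"delta_pos": [-0.025,0.141,0.073],"delta_rot": [0,0,0.392],"claw": 85},{"delta_pos": [-0.025,0.141,0.073],"delta_rot": [0,0,0.392],"claw": 85},{"delta_pos": [-0.025,0.141,0.073],"delta_rot": [0,0,0.392],"claw": 85},{"delta_pos": [-0.025,0.141,0.073],"delta_rot": [0,0,0.392],"claw": 85},{"delta_pos": [-0.025,0.141,0.073],"delta_rot": [0,0,0.392],"claw": 85},{"delta_pos": [-0.025,0.141,0.073],"delta_rot": [0,0,0.392],"claw": 85}])

```text
time: 7.2
eef_pos: [0.5055, -0.069, 0.1596]
tcp_rot: [0.119, 0.697, -0.12, 0.697]
contact_force: [0.1, -1.0, 0.1]
opening: 0.995
```

```bash
python3 - <<'E'
from h import *
s=ctrl.get_state();print(s['eef_pos'],s['qpos'].round(2))
a,c=snap('wrist','w5.png')
print(proj(c,[[.474,-.033,.064],[.553,-.061,.064],[.537,-.105,.064],[.459,-.077,.064]]).round())
E
```

```text
[ 0.50546804 -0.06903035  0.15960389] [-0.33  0.03  2.06 -0.    1.06 -1.56]
[[369. 171.]
 [364. 320.]
 [281. 319.]
 [277. 172.]]
```

View pics/w5.png

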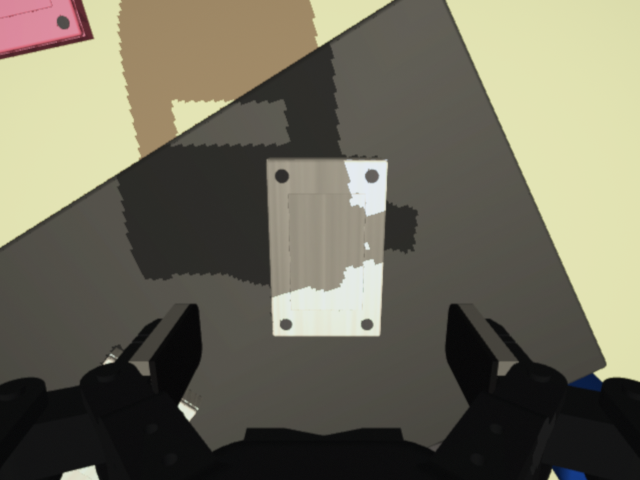

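Wrist view: lid 1's holes are at (372,176), (367,324), (286,324) and (281,176), about 4 px from the prediction.

```bash
python3 - <<'E'
from h import *
c=ctrl.calibration('wrist')
w=ray(c,[[372,176],[367,324],[286,324],[281,176]],.064)[:,:2]*1000
l=w[1]-w[0]+w[2]-w[3];print(w.round(1),w.mean(0),np.degrees(np.arctan2(l[1],l[0])))
from scipy.spatial.transform import Rotation as R
print(R.from_quat(ctrl.get_state()['tcp_rot']).as_matrix().round(3))
E
```

```text
[[ 477.1  -32.4]
 [ 555.8  -60.3]
 [ 540.6 -103.5]
 [ 461.7  -76.1]] [508.81567111 -68.0842138 ] -19.343698786435098
[[-0.     0.333  0.943]
 [-0.002  0.943 -0.333]
 [-1.    -0.002  0.001]]
```

Call:
play_rows(targets=[{"delta_pos": [0.0033,0.001,-0.03],"delta_rot": [0,0,0],"claw": 85},{"delta_pos": [0.0033,0.001,-0.06],"delta_rot": [0,0,0],"claw": 85},{"delta_pos": [0.0033,0.001,-0.077],"delta_rot": [0,0,0],"claw": 85},{"delta_pos": [0.0033,0.001,-0.082],"delta_rot": [0,0,0],"claw": 85},{"delta_pos": [0.0033,0.001,-0.085],"delta_rot": [0,0,0],"claw": 85},{"delta_pos": [0.0033,0.001,-0.087],"delta_rot": [0,0,0],"claw": 85},{"delta_pos": [0.0033,0.001,-0.087],"delta_rot": [0,0,0],"claw": 85},{"delta_pos": [0.0033,0.001,-0.087],"delta_rot": [0,0,0],"claw": 85}])

```text
time: 7.92
eef_pos: [0.5098, -0.0684, 0.0741]
tcp_rot: [0.119, 0.696, -0.12, 0.698]
contact_force: [-1.0, -0.4, -0.1]
opening: 0.996
```

Call:
play_rows(targets=[{"delta_pos": [-0.001,0,-0.0012],"delta_rot": [0,0,0],"claw": 85},{"delta_pos": [-0.001,0,-0.0012],"delta_rot": [0,0,0],"claw": 85},{"delta_pos": [-0.001,0,-0.0012],"delta_rot": [0,0,0],"claw": 70},{"delta_pos": [-0.001,0,-0.0012],"delta_rot": [0,0,0],"claw": 60},{"delta_pos": [-0.001,0,-0.0012],"delta_rot": [0,0,0],"claw": 56},{"delta_pos": [-0.001,0,-0.0012],"delta_rot": [0,0,0],"claw": 56},{"delta_pos": [-0.001,0,-0.0012],"delta_rot": [0,0,0],"claw": 56},{"delta_pos": [-0.001,0,-0.0012],"delta_rot": [0,0,0],"claw": 56}], newtons=30)

```text
time: 8.58
eef_pos: [0.5091, -0.0685, 0.0734]
tcp_rot: [0.119, 0.696, -0.12, 0.698]
contact_force: [-1.2, 0.6, 5.5]
opening: 0.717
```

Call:
play_rows(targets=[{"delta_pos": [0,0,0.01],"delta_rot": [0,0,0],"claw": 56},{"delta_pos": [0,0,0.025],"delta_rot": [0,0,0],"claw": 56},{"delta_pos": [0,0,0.05],"delta_rot": [0,0,0],"claw": 56},{"delta_pos": [0,0,0.08],"delta_rot": [0,0,0],"claw": 56},{"delta_pos": [0,0.01,0.11],"delta_rot": [0,0,0.01],"claw": 56},{"delta_pos": [0.005,0.04,0.14],"delta_rot": [0,0,0.02],"claw": 56},{"delta_pos": [0.01,0.07,0.165],"delta_rot": [0,0,0.04],"claw": 56},{"delta_pos": [0.015,0.1,0.19],"delta_rot": [0,0,0.06],"claw": 56},{"delta_pos": [0.02,0.13,0.21],"delta_rot": [0,0,0.07],"claw": 56},{"delta_pos": [0.025,0.16,0.227],"delta_rot": [0,0,0.08],"claw": 56},{"delta_pos": [0.03,0.19,0.227],"delta_rot": [0,0,0.09],"claw": 56},{"delta_pos": [0.035,0.22,0.227],"delta_rot": [0,0,0.1],"claw": 56},{"delta_pos": [0.04,0.25,0.227],"delta_rot": [0,0,0.108],"claw": 56},{"delta_pos": [0.045,0.28,0.227],"delta_rot": [0,0,0.108],"claw": 56},{"delta_pos": [0.05,0.31,0.227],"delta_rot": [0,0,0.108],"claw": 56},{"delta_pos": [0.055,0.335,0.227],"delta_rot": [0,0,0.108],"claw": 56},{"delta_pos": [0.056,0.348,0.227],"delta_rot": [0,0,0.108],"claw": 56},{"delta_pos": [0.056,0.348,0.227],"delta_rot": [0,0,0.108],"claw": 56},{"delta_pos": [0.056,0.348,0.227],"delta_rot": [0,0,0.108],"claw": 56},{"delta_pos": [0.056,0.348,0.227],"delta_rot": [0,0,0.108],"claw": 56}])

```text
time: 10.25
eef_pos: [0.5648, 0.2785, 0.2999]
tcp_rot: [-0.001, 0.706, -0.001, 0.708]
contact_force: [-0.4, -0.6, -1.8]
opening: 0.721
```

```bash
python3 - <<'E'
from h import *
s=ctrl.get_state();print(s['eef_pos'],s['opening'],s['contact_force'])
a,c=snap('wrist','w6.png')
print(proj(c,[[.475,.28,.1]]).round())
E
```

```text
[0.56483274 0.27845519 0.29990745] 0.7208616224397671 [-0.42568663 -0.62570158 -1.76080467]
[[326.  84.]]
```

View pics/w6.png

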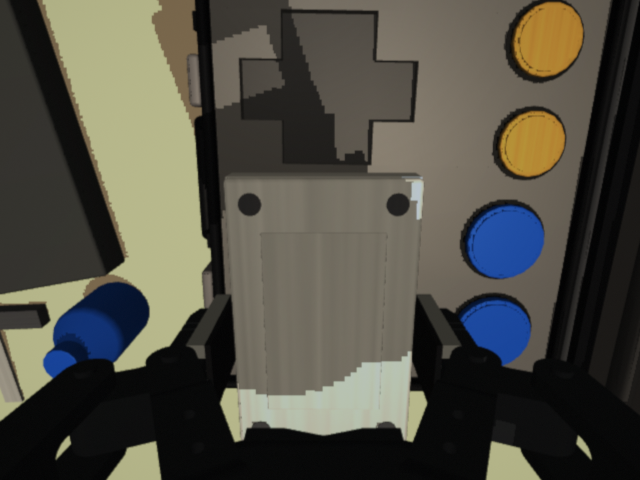

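The lid is held. Wrist view: recess cross at about (328,88), with lid holes at (249,204), (398,204). One enlarged crop for the recess outline.

```bash
python3 - <<'E'
import cv2
a=cv2.imread('pics/w6.png')[0:180,225:435];cv2.imwrite('pics/c6.png',cv2.resize(a,None,fx=3,fy=3,interpolation=0))
E
```

```text
(no output)
```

View pics/c6.png

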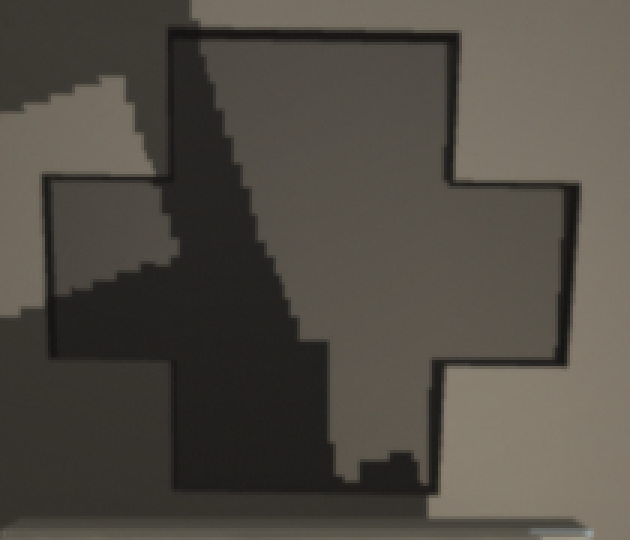

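Outer outline in the crop: recess (168,29), (460,33), (438,494), (174,490); scoops (42,175), (581,184), (567,366), (49,359).

```bash
python3 - <<'E'
from h import *
c=ctrl.calibration('wrist'); p=ctrl.get_state()['eef_pos']
f=lambda a:ray(c,np.array(a)/3+[224.67,-.33],.1)[:,:2]*1000
w=f([[168,29],[460,33],[438,494],[174,490]]);s=f([[42,175],[581,184],[567,366],[49,359]])
print(w.round(1),w.mean(0),[np.linalg.norm(w[i]-w[i-1]).round(1) for i in range(4)]);print(s.round(1),s.mean(0),[np.linalg.norm(s[i]-s[i-1]).round(1) for i in range(4)])
l=w[2]-w[1]+w[3]-w[0];print('yaw',np.degrees(np.arctan2(l[1],l[0]))); v=s[1]-s[0]+s[2]-s[3];print('yaw2',np.degrees(np.arctan2(v[1],v[0]))-90)
h=ray(c,[[249.3,204],[398.3,204.2]],p[2]-.0094)[:,:2]*1000;d=h[1]-h[0];print('holes',h,np.linalg.norm(d));d/=np.linalg.norm(d)
cen=h.mean(0)+42*np.array([d[1],-d[0]]);print('lid',cen,'yaw',np.degrees(np.arctan2(d[1],d[0]))-90,'off',cen-p[:2]*1000)
E
```

```text
[[427.2 248.7]
 [428.1 315.2]
 [532.3 313.3]
 [531.2 247. ]] [479.71265717 281.06258499] [np.float64(104.1), np.float64(66.5), np.float64(104.2), np.float64(66.3)]
[[457.9 218.2]
 [460.1 344.7]
 [501.4 343.9]
 [499.5 217.4]] [479.72918612 281.05904711] [np.float64(41.6), np.float64(126.6), np.float64(41.3), np.float64(126.5)]
yaw -0.9647237741683095
yaw2 -0.9203340642297491
holes [[522.7179381  255.24267108]
 [522.83561046 301.14688705]] 45.90436678462318
lid [564.77663629 278.08711525] yaw -0.14687355003984237 off [-0.19680713 -0.13566915]
```

Call:
play_rows(targets=[{"delta_pos": [-0.03,0.001,-0.02],"delta_rot": [0,0,-0.0044],"claw": 56},{"delta_pos": [-0.06,0.002,-0.05],"delta_rot": [0,0,-0.0044],"claw": 56},{"delta_pos": [-0.0851,0.003,-0.08],"delta_rot": [0,0,-0.0044],"claw": 56},{"delta_pos": [-0.0851,0.003,-0.11],"delta_rot": [0,0,-0.0044],"claw": 56},{"delta_pos": [-0.0851,0.003,-0.135],"delta_rot": [0,0,-0.0044],"claw": 56},{"delta_pos": [-0.0851,0.003,-0.15],"delta_rot": [0,0,-0.0044],"claw": 56},{"delta_pos": [-0.0851,0.003,-0.15],"delta_rot": [0,0,-0.0044],"claw": 56},{"delta_pos": [-0.0851,0.003,-0.15],"delta_rot": [0,0,-0.0044],"claw": 56},{"delta_pos": [-0.0851,0.003,-0.15],"delta_rot": [0,0,-0.0044],"claw": 56}])

```text
time: 11.05
eef_pos: [0.4811, 0.2809, 0.1519]
tcp_rot: [0.005, 0.705, -0.006, 0.709]
contact_force: [1.0, 0.1, -2.2]
opening: 0.713
```

```bash
python3 - <<'E'
from h import *
from scipy.spatial.transform import Rotation as R
s=ctrl.get_state();print(s['eef_pos'],s['opening'],R.from_quat(s['tcp_rot']).as_matrix().round(4))
E
```

```text
[0.48111322 0.28094018 0.15191946] 0.7126927305717309 [[ 0.0058  0.0163  0.9998]
 [-0.0015  0.9999 -0.0163]
 [-1.     -0.0014  0.0058]]
```

Call:
play_rows(targets=[{"delta_pos": [-0.0012,0.0003,-0.01],"delta_rot": [0,0,0],"claw": 56},{"delta_pos": [-0.0012,0.0003,-0.018],"delta_rot": [0,0,0],"claw": 56},{"delta_pos": [-0.0012,0.0003,-0.023],"delta_rot": [0,0,0],"claw": 56},{"delta_pos": [-0.0012,0.0003,-0.026],"delta_rot": [0,0,0],"claw": 56},{"delta_pos": [-0.0012,0.0003,-0.028],"delta_rot": [0,0,0],"claw": 56},{"delta_pos": [-0.0012,0.0003,-0.03],"delta_rot": [0,0,0],"claw": 56},{"delta_pos": [-0.0012,0.0003,-0.032],"delta_rot": [0,0,0],"claw": 56},{"delta_pos": [-0.0012,0.0003,-0.032],"delta_rot": [0,0,0],"claw": 56}])

```text
time: 11.72
eef_pos: [0.4798, 0.2812, 0.1195]
tcp_rot: [0.005, 0.705, -0.006, 0.709]
contact_force: [-0.2, 0.0, -1.6]
opening: 0.713
```

Call:
play_rows(targets=[{"delta_pos": [0,0,-0.001],"delta_rot": [0,0,0],"claw": 56},{"delta_pos": [0,0,-0.002],"delta_rot": [0,0,0],"claw": 56},{"delta_pos": [0,0,-0.003],"delta_rot": [0,0,0],"claw": 56},{"delta_pos": [0,0,-0.004],"delta_rot": [0,0,0],"claw": 56},{"delta_pos": [0,0,-0.005],"delta_rot": [0,0,0],"claw": 56},{"delta_pos": [0,0,-0.006],"delta_rot": [0,0,0],"claw": 56},{"delta_pos": [0,0,-0.0065],"delta_rot": [0,0,0],"claw": 56},{"delta_pos": [0,0,-0.0065],"delta_rot": [0,0,0],"claw": 56}])

```text
time: 12.38
eef_pos: [0.4796, 0.2812, 0.1129]
tcp_rot: [0.005, 0.705, -0.006, 0.709]
contact_force: [-0.4, 0.4, -3.0]
opening: 0.72
```

Call:
play_rows(targets=[{"delta_pos": [0,0,-0.0005],"delta_rot": [0,0,0],"claw": 56},{"delta_pos": [0,0,-0.001],"delta_rot": [0,0,0],"claw": 56},{"delta_pos": [0,0,-0.001],"delta_rot": [0,0,0],"claw": 56}])

```text
time: 12.63
eef_pos: [0.4796, 0.2812, 0.1118]
tcp_rot: [0.005, 0.705, -0.006, 0.709]
contact_force: [-0.8, -0.7, -2.1]
opening: 0.712
```

Call:
play_rows(targets=[{"delta_pos": [0,0,-0.0005],"delta_rot": [0,0,0],"claw": 56},{"delta_pos": [0,0,-0.0008],"delta_rot": [0,0,0],"claw": 56},{"delta_pos": [0,0,-0.0008],"delta_rot": [0,0,0],"claw": 56}])

```text
time: 12.88
eef_pos: [0.4797, 0.2812, 0.1114]
tcp_rot: [0.005, 0.705, -0.006, 0.709]
contact_force: [-1.9, -0.7, 1.2]
opening: 0.718
```

It touches the floor: the reading went from -2 N to +1.2 N at the expected height. Releasing and retreating.

Call:
play_rows(targets=[{"delta_pos": [0,0,0],"delta_rot": [0,0,0],"claw": 66},{"delta_pos": [0,0,0],"delta_rot": [0,0,0],"claw": 70},{"delta_pos": [0,0,0],"delta_rot": [0,0,0],"claw": 76},{"delta_pos": [0,0,0],"delta_rot": [0,0,0],"claw": 76},{"delta_pos": [0,0,0],"delta_rot": [0,0,0],"claw": 76},{"delta_pos": [0,0,0.005],"delta_rot": [0,0,0],"claw": 76},{"delta_pos": [0,0,0.015],"delta_rot": [0,0,0],"claw": 76},{"delta_pos": [0,0,0.035],"delta_rot": [0,0,0],"claw": 76},{"delta_pos": [0,0,0.065],"delta_rot": [0,0,0],"claw": 76},{"delta_pos": [0,0,0.1],"delta_rot": [0,0,0],"claw": 76},{"delta_pos": [0,0,0.1],"delta_rot": [0,0,0],"claw": 76},{"delta_pos": [0,0,0.1],"delta_rot": [0,0,0],"claw": 76}])

```text
time: 13.88
eef_pos: [0.4815, 0.2819, 0.2158]
tcp_rot: [0.006, 0.703, -0.005, 0.711]
contact_force: [-0.7, 0.2, -0.5]
opening: 0.893
```

```bash
python3 - <<'E'
from h import *
s=ctrl.get_state();print(s['eef_pos'],s['opening'],s['contact_force'])
a,c=snap('wrist','w7.png');b,_=snap('side','s7.png')
cv2.imwrite('pics/c7.png',np.hstack([a[60:420,130:510],cv2.resize(b[90:410,100:540],None,fx=.95,fy=1.125)]))
E
```

```text
[0.48154004 0.28194016 0.21580328] 0.8930886709029492 [-0.67048669  0.22977535 -0.54494706]
```

View pics/c7.png

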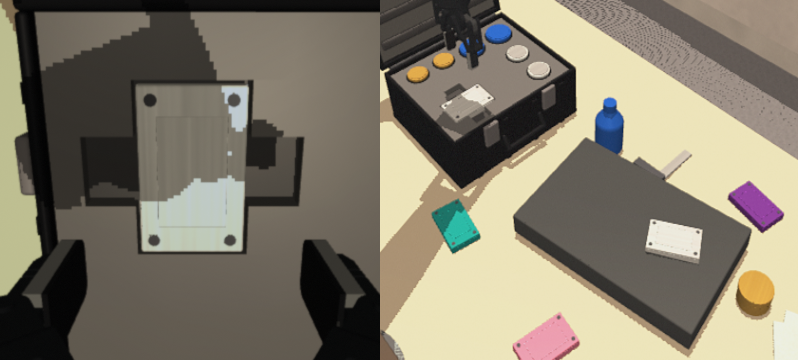

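The lid sits in the recess with a dark gap visible at both ends, and the warped lid still lies on the plate. One numeric check of height and level from the hole spacing.

```bash
python3 - <<'E'
from h import *
c=ctrl.calibration('wrist'); T=np.load('pics/w7.png.npy'); c['camera_from_world']=T
w=ray(c,np.array([[150,100],[234,100],[230,240],[153,240]])+[130,60],.102)[:,:2]*1000
print(w.round(1),w.mean(0).round(1),[np.linalg.norm(w[i]-w[i-1]).round(1) for i in range(4)])
a=cv2.imread('pics/side0.png');b=cv2.imread('pics/s7.png');
for n,(u,v) in dict(tin=(495,350),bottle=(342,205),square=(395,238)).items():
    print(n,np.abs(a[v-18:v+18,u-18:u+18].astype(int)-b[v-18:v+18,u-18:u+18]).mean().round(1))
E
```

```text
[[437.3 259. ]
 [438.1 304.8]
 [521.7 303.4]
 [520.9 256.9]] [479.5 281. ] [np.float64(83.6), np.float64(45.8), np.float64(83.7), np.float64(46.5)]
tin 1.0
bottle 1.4
square 4.1
```

```bash
python3 -c "
from h import *
print(ctrl.sign_off())"
```

```text
the job is handed in; nothing more can be done
None
```

The flat lid is laid in the foam recess, the warped lid is still on the surface plate, and I handed the job in at about 14 s of the 72 s allowed. The hand-in reports no verdict.

**Finding the warped lid:** I pressed two corners of the lid farther from the case. One corner yielded about 2 mm at roughly 1 N, then stopped hard on the granite. I held it there twice at 1.5–5 N. The corner next to it was firm at 4 N with no sinking. I took the other lid as the flat one by elimination and did not press it.

**Placing the flat lid:** I gripped it across its 62 mm width and lowered it slowly into the recess until it touched the floor at the expected height. Then I released it and backed off.

**Last checks:**
- **Flat lid:** its centre measures (479.5, 281.0) mm against (479.7, 281.1) mm for the recess. The corner-hole spacing fits a lid lying level at the right height, to about 1 mm.
- **Warped lid:** it lies rim down on the plate.
- **Bystanders:** in the side image the tin and bottle are unchanged. The area around the square differed slightly more, probably from the arm's shadow, and the arm never went near it.
- **Weak evidence:** my first camera check of the rocking (a hole shift of about 0.3 px) did not show the lid tipping. A second, measured relative to the other lid, showed the opposite corner rising about 0.9 px. I relied on that together with the press forces.

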